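Clear the jammed sanding stick and latch the toolbox

ROBOT

A 7-joint arm with a two-finger parallel gripper is mounted at the origin on the work surface. World frame = base frame: x ahead of the robot, y to its left, z up, the work surface at z = 0. Lengths are in m, angles in rad, forces in N, time in s.
With the tool pointing down it reaches from about 0.4 to 0.85 m from the base axis. Payload 4.5 kg.
Tool frame: the origin (TCP) lies at the centre of the arm's flange, where the gripper is bolted on; the fingertips stand 173 mm ahead of it and the grasp point (between the pads) lies 155 mm ahead of it; z points along the fingers, y is the line along which they close (so a half turn about z gives the same grasp; the last joint's range is limited). The gripper opens to 85 mm and grips with 20 to 120 N. Pads are 22 mm wide; open, the fingers measure 114 mm over their backs; the gripper's body (76 mm by 85 mm) begins 54 mm behind the grasp point. The pads swing forward as they close: fully open they stand 13 mm farther back than shut.
Start: joints at [1.151, 0.689, -0.195, 1.565, 0.157, 0.902, -0.215], TCP at [0.274, -0.562, 0.405] pointing down, gripper open.
Joint ranges: [-3.01, 3.01], [-0.46, 2.08], [-1.47, 1.51], [0.13, 2.56], [-1, 4.14], [0.04, 2.09], [-2.66, 2.66]. Speed limits (rad/s): [2.57, 2.57, 3.14, 3.14, 3.14, 3.14, 3.14].

INTERFACE

Orientations are given as a unit quaternion [w, x, y, z].
In Python, from bench import r gives the robot as it stands. Calls block until the motion is done:
- r.reach(position, orientation): joint-space move of the TCP to a pose.
- r.line_to(position, frame=None, rate=0.15): straight line of the TCP; frame=None keeps the orientation; rate is the mean speed in m/s.
- r.move_joints(angles): joint-space move.
- r.gripper_to(opening, f_grip=None): opening from 0.0 (shut) to 1.0 (fully open); f_grip is the grip in N (None keeps the last); returns when the fingers have stopped.
- r.dwell(seconds).
- r.solve_ik(position, orientation): joint angles nearest the present ones, or None.
- r.sense(): the state.
- r.grab_frame(name): name is "scene" or "side" or "wrist"; returns the picture (420x560x3 uint8, red, green, blue); there is no depth.
- r.camera_params(name): a dict with "intrinsics" (3x3 intrinsics, pixels), "k1" (the pictures are not rectified: a ray, as slopes to the right and down, at radius r is drawn at 1 + k1 r^2 times it, then the intrinsics apply), "R" (3x3) and "t" (3): a world point X has camera coordinates R X + t; the wrist camera has in their place "T_tool_cam" (4x4, takes a point from camera to tool coordinates, whose origin is the TCP and whose axes are the flange's). Camera axes: x right, y down, z forward; pixel columns grow to the right and rows downward; lengths in m; the calibration is good to about 2 mm. A picture is of the moment at which its call begins: read the wrist's pose just before it. camera_params takes no time and is no camera call.
A pose or a line that the arm cannot do raises r.IKError and nothing moves.
- r.finish_job(): hands the job in; it is judged then, once.
Trained networks look in the newest picture that a camera, given by its name, has taken for a name from the list of things; names that differ only in an ending like _2 or _b are one class to them, and where a whole thing is asked for, a point or a joint stands for the part that bears it (a point fixed in the world has none). Each returns a list of dicts, best first, with "confidence" (0 to 1); they miss things now and then, are a little off and sometimes report something else, mostly with a low value. They report only what shows in the picture. A call takes as long as a camera call.
- r.masks_of(camera, query): "pixels" (420x560 bool, what is visible of it) and "bbox" ([centre column, centre row, width, height] in pixels, round what is visible of it).
The state is a dict: "clock": time; "q": joint angles; "dq": joint speeds; "joint_efforts": joint torques, N m; "eef_pos": TCP position; "tool_rot": TCP orientation; "ft_force": force on the tool from outside, world axes, zero at the start; "torque": the same for the moment, N m; "grip_width": opening from 0.0 (shut) to 1.0 (fully open); "gripper_force": force on a finger pad.
Only numpy, scipy, OpenCV 4.12 (cv2) and the standard library are available. Lean on these libraries where they do the work, as an engineer would, in place of code of your own. Each camera call takes 0.05 s, during which the arm holds its last target. There are 200 camera calls.

TASK

A sanding stick is jammed under the lid of the teal toolbox. Pull it out and lay it flat in the white tray without dropping it from a height, so that the lid falls fully shut; then hook the latch's wire loop behind the brass keeper on the lid and push the red-tipped lever all the way down until it snaps over and stays against the front. Leave the bottle, the jar and the roll of tape on the dark panel alone.

Things in the scene. Friction and masses are not known exactly. Their poses are not given: they have to be found in the camera images.
- toolbox: Teal toolbox, fixed; 150 deep (x) x 280 wide (y), rim 120 above the table, closed lid's top at 152 (a flat 28 x 130 handle on its middle adds 6). Origin: centre of its underside. Its front, with the latch in the middle, faces its own -x and lies 75 mm from the origin. Walls 5; a divider flush with the rim runs along y through the middle.
- lid (a joint): Lid hinge at the toolbox's far top edge, rad: 0 shut, grows as the front edge rises. A hollow lid of 0.45 kg, 32 high, swings freely and falls shut by its own weight. It now rests at about 0.095 on the stick; it falls shut by itself when the stick is out.
- stick: Loose sanding stick, 180 x 22 x 14 (x, y, z), 50 to 100 g, pale bare wood on the -x half, dark grit on the +x half. Origin: centre of its underside; its centre of mass lies 15 mm on the +x side. Lies level on rim and divider at the latch's +y side, its bare end sticking out about 85 mm past the front (within 0.1 rad of the toolbox's yaw), pinched by the lid's edge with 2 N.
- tray: White open tray, fixed; outside 240 (x) x 110 (y) x 22 high, walls 4. Origin: centre of its underside.
- tray_in (a point): Centre of the tray's inner floor, axes as the tray's (long side x).
- lever_hinge (a point): Centre of the lever's pin: 12 mm before the toolbox's front, 105 above the table; axes as the toolbox's, the pin along y.
- lever (a joint): Latch lever angle, rad: 0 = straight down along the front (closed), pi/2 = straight out towards the toolbox's -x, starts at 1.9 to 2.1 (out and a little up). A steel plate 46 long from its pin, 34 wide, 4 thick, outer end red. Stays where left (0.035 N m); with the loop hooked it needs up to about 3 N near its end until it passes the toggle point at about 0.55 and is drawn shut.
- lever_tip (a point): Middle of the lever's red outer end, 46 mm from the pin.
- loop (a joint): Angle of the wire loop relative to the lever, rad: about 0 with the latch closed, stopped at 2.35. The loop swings freely; the outward lean of the loop from vertical is this value minus the lever's plus 0.1.
- loop_bar (a point): Middle of the loop's crossbar (along y, 40 long between the side wires, 5 thick). 38.5 from the loop's pin, which rides 16 from the lever's pin. At first the loop leans 0.3 to 0.55 rad outwards on its stop, bar 14 or more above the lever. Pushed inwards past vertical it falls against the lid's front, behind the keeper's lip; lowering the lever then draws it into the keeper.
- keeper_seat (a point): Where the bar's centre sits in the brass keeper (a hook 26 wide on the lid's front): 9 mm before the lid's front, 10 above the lid's lower edge. Axes as the lid's. The keeper's lip stands 2.5 to 6 mm outwards of this point and rises 0.5 above it. Sprung, 9 N/mm, gives up to 6 mm.
- panel: Dark lacquered sample panel, fixed, 210 x 120 x 12, origin at the centre of its underside. Panel and tray lie left and right of the toolbox, either way round.
- bottle: Bystander on the panel: amber bottle, 36 across, 85 tall. Origin: centre of its underside.
- jar: Bystander on the panel: white jar with red lid, 52 across, 55 tall. Origin: centre of its underside.
- tape: Bystander on the panel: blue roll of tape lying flat, 54 across, 18 high. Origin: centre of its underside.

How it is judged:
By the outcome, as a careful person would: the job done as asked, in the order asked, and still so for the second after the job is handed in, with the robot touching nothing.
It also fails if it takes over 54 s, if anything falls off the work surface, if the arm or the gripper's body presses on something with over 40 N, if the wrist force passes 120 N, or if a joint passes its speed limit or range.

## Working session

There is one attempt and no reset: what is moved stays moved. The work goes in short steps, each a Python script; the robot and the scene stay as the last script left them, time stands still between calls to the robot, and variables do not carry over. Pictures are saved under pics/ and viewed, at most 10 in all, crops included, and the job is handed in when it is done.

```bash
ls; mkdir -p pics; python3 - <<'E'
from bench import r
import cv2,numpy as np
s=r.sense();print(s['clock'],s['eef_pos'],s['tool_rot'],s['ft_force'])
for c in ["scene","side","wrist"]:
    im=r.grab_frame(c);cv2.imwrite(f'pics/a_{c}.png',im[:,:,::-1])
    p=r.camera_params(c);print(c,{k:np.round(np.array(v),4).tolist() for k,v in p.items()})
    if c!='wrist':
      for q in ["toolbox","stick","tray","lever","loop","panel","keeper_seat"]:
        m=r.masks_of(c,q);print(q,[(round(x['confidence'],2),np.round(x['bbox']).tolist(),int(x['pixels'].sum())) for x in m[:2]])
E
```

```text
bench.py
pics
0.0 [ 0.27380478 -0.56146591  0.40386761] [-8.79265276e-04  9.74363512e-01  2.24977548e-01 -2.75933196e-04] [-0.16053348 -0.33732716 -0.43065668]
scene {'intrinsics': [[544.5385, 0.0, 286.0757], [0.0, 544.5385, 207.0715], [0.0, 0.0, 1.0]], 'k1': -0.1688, 'R': [[0.7618, 0.6477, 0.0085], [0.4985, -0.5778, -0.6462], [-0.4137, 0.4966, -0.7631]], 't': [-0.4106, -0.2102, 1.7199]}
toolbox [(0.97, [320.0, 248.0, 128.0, 140.0], 9738), (0.37, [171.0, 272.0, 26.0, 28.0], 483)]
stick [(0.71, [309.0, 190.0, 18.0, 18.0], 241), (0.57, [319.0, 253.0, 121.0, 133.0], 9711)]
tray [(0.88, [344.0, 150.0, 78.0, 58.0], 2209)]
lever [(0.67, [283.0, 214.0, 17.0, 24.0], 163), (0.39, [320.0, 248.0, 125.0, 136.0], 9703)]
loop []
panel [(0.77, [174.0, 283.0, 88.0, 78.0], 2338)]
keeper_seat []
side {'intrinsics': [[395.1242, 0.0, 277.8492], [0.0, 395.1242, 207.9982], [0.0, 0.0, 1.0]], 'k1': 0.0113, 'R': [[0.9776, -0.2103, -0.0083], [-0.1601, -0.7177, -0.6776], [0.1365, 0.6638, -0.7353]], 't': [-0.5394, 0.1646, 1.0644]}
toolbox [(0.83, [330.0, 224.0, 98.0, 120.0], 8197)]
stick [(0.75, [276.0, 189.0, 27.0, 9.0], 278), (0.46, [288.0, 215.0, 20.0, 17.0], 213)]
tray [(0.6, [236.0, 158.0, 72.0, 31.0], 1814), (0.18, [330.0, 224.0, 100.0, 120.0], 8084)]
lever [(0.71, [260.0, 352.0, 97.0, 68.0], 3439), (0.64, [288.0, 215.0, 21.0, 19.0], 187)]
loop []
panel [(0.62, [259.0, 351.0, 99.0, 67.0], 3566)]
keeper_seat [(0.48, [257.0, 341.0, 23.0, 25.0], 585), (0.46, [300.0, 208.0, 11.0, 7.0], 52)]
wrist {'intrinsics': [[301.6165, 0.0, 285.3286], [0.0, 301.6165, 213.8907], [0.0, 0.0, 1.0]], 'k1': -0.0619, 'T_tool_cam': [[-0.0008, -0.9529, -0.3034, 0.0794], [1.0, -0.0006, -0.0009, 0.0], [0.0006, -0.3034, 0.9529, 0.0312], [0.0, 0.0, 0.0, 1.0]]}
```

View pics/a_scene.png

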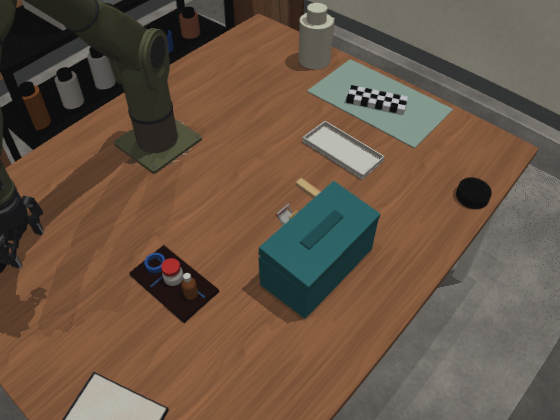

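View pics/a_side.png

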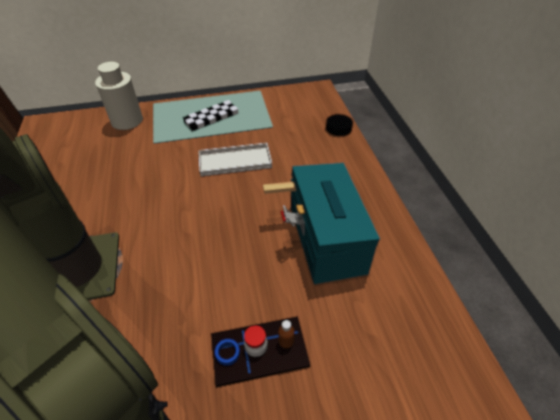

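Scene: toolbox in the middle (320,248), with the stick's bare end at (309,190), the latch at (285,214), the tray at (344,150) and the panel with bystanders at (174,283). Side agrees: stick (278,187), latch (293,215). Next I fit the poses from the silhouettes.

```bash
cat > h.py <<'E'
import numpy as np,cv2
from bench import r
from scipy.optimize import minimize
from scipy.spatial.transform import Rotation as Ro
def Rq(q): return Ro.from_quat([q[1],q[2],q[3],q[0]])
def qR(M): q=Ro.from_matrix(M).as_quat(); return [q[3],q[0],q[1],q[2]]
def cam(c,s=None):
    p=r.camera_params(c);K=np.array(p['intrinsics'])
    if c=='wrist':
        T=np.eye(4);T[:3,:3]=Rq(s['tool_rot']).as_matrix();T[:3,3]=s['eef_pos']
        W=np.linalg.inv(T@np.array(p['T_tool_cam']));R,t=W[:3,:3],W[:3,3]
    else: R,t=np.array(p['R']),np.array(p['t'])
    return K,p['k1'],R,t
def proj(C,X):
    K,k,R,t=C;c=np.atleast_2d(X)@R.T+t;s=c[:,:2]/c[:,2:]
    s=s*(1+k*(s**2).sum(1,keepdims=True));return s*K[0,0]+K[:2,2]
def ray(C,uv):
    K,k,R,t=C;d=(np.array(uv,float)-K[:2,2])/K[0,0];s=d.copy()
    for _ in range(20): s=d/(1+k*(s**2).sum())
    v=R.T@np.array([s[0],s[1],1]);return -R.T@t,v/np.linalg.norm(v)
def on_z(C,uv,z): o,v=ray(C,uv);return o+v*(z-o[2])/v[2]
def tri(rays):
    A=sum(np.eye(3)-np.outer(v,v) for o,v in rays);b=sum((np.eye(3)-np.outer(v,v))@o for o,v in rays)
    return np.linalg.solve(A,b)
def box(x0,x1,y0,y1,z0,z1): return np.array([[x,y,z] for x in(x0,x1) for y in(y0,y1) for z in(z0,z1)])
def lidrot(P,a):
    P=P.copy();dx,dz=P[:,0]-.075,P[:,2]-.12;c,s=np.cos(a),np.sin(a)
    P[:,0]=.075+dx*c+dz*s;P[:,2]=.12-dx*s+dz*c;return P
def place(P,p,z=0):
    c,s=np.cos(p[2]),np.sin(p[2]);return P@np.array([[c,s,0],[-s,c,0],[0,0,1]])+[p[0],p[1],z]
def tbx(a=.095): return [box(-.075,.075,-.14,.14,0,.12),lidrot(box(-.075,.075,-.14,.14,.12,.152),a)]
def sil(C,hulls):
    m=np.zeros((420,560),np.uint8)
    for h in hulls: cv2.fillConvexPoly(m,cv2.convexHull((proj(C,h)*16).astype(np.int32)),1,shift=4)
    return m>0
def fit(parts,views,p0,z=0,d=(.02,.02,.1)):
    # centroid-like smooth IoU through blurred silhouettes
    g=lambda m:cv2.GaussianBlur(m.astype(np.float32),(0,0),1.5)
    G=[(C,g(m)) for C,m in views]
    f=lambda p:sum(np.abs(g(sil(C,[place(h,p,z) for h in parts]))-m).sum()/m.sum() for C,m in G)
    best=None
    for s in (1,-1):
        S=[np.array(p0,float)]+[np.array(p0,float)+s*np.eye(3)[i]*d[i] for i in range(3)]
        o=minimize(f,p0,method='Nelder-Mead',options=dict(initial_simplex=S,xatol=1e-5,fatol=1e-6,maxiter=400))
        if best is None or o.fun<best.fun: best=o
    return best.x,best.fun/len(G)
E
cat > f1.py <<'E'
from h import *
V={'toolbox':[],'tray':[],'panel':[]}
for c in("scene","side"):
    r.grab_frame(c);C=cam(c)
    for q in V:
        m=r.masks_of(c,q)
        if m: V[q].append((C,m[0]['pixels']))
P={'toolbox':tbx(),'tray':[box(-.12,.12,-.055,.055,0,.022)],'panel':[box(-.105,.105,-.06,.06,0,.012)]}
for q in V:
    C,m=V[q][0];v,u=np.nonzero(m);x=on_z(C,[u.mean(),v.mean()],.08 if q=='toolbox' else .01)
    b=min((fit(P[q],V[q],[x[0],x[1],w]) for w in((-.4,-.1,.2,.5) if q=='toolbox' else(-.5,0,.5,1,1.57,2.1))),key=lambda t:t[1])
    print(q,np.round(b[0],4),round(b[1],3))
C=cam('scene');S=cam('side')
print('stick tip mid (z .128)',on_z(C,[299,183],.127),on_z(S,[265,188],.127))
E
python3 f1.py
```

```text
toolbox [ 0.6814 -0.0416 -0.0106] 0.04
tray [0.4739 0.3502 3.0894] 0.063
panel [ 0.4369 -0.3247 -0.0061] 0.452
stick tip mid (z .128) [0.53012596 0.06128133 0.127     ] [0.53114735 0.06764434 0.127     ]
```

```bash
cat > w.py <<'E'
import sys
from h import *
def look(name,qs):
    s=r.sense();im=r.grab_frame('wrist');cv2.imwrite(f'pics/{name}.png',im[:,:,::-1]);C=cam('wrist',s)
    out={}
    for q in qs:
        m=r.masks_of('wrist',q);out[q]=m
        print(q,[(round(x['confidence'],2),np.round(x['bbox']).tolist(),int(x['pixels'].sum())) for x in m[:2]])
    return im,C,out
DOWN=np.array([[-1,0,0],[0,1,0],[0,0,-1.]])
def down(yaw): return qR(Ro.from_euler('z',yaw).as_matrix()@DOWN)
E
python3 - <<'E'
from w import *
r.reach([.50,.0,.42],down(0)); 
im,C,o=look('w1',["stick","lever","loop","toolbox","keeper_seat","tray"])
s=r.sense();print(s['clock'],s['eef_pos'],s['q'].round(2) if hasattr(s['q'],'round') else s['q'],s['ft_force'])
np.savez('w1.npz',**{k:v[0]['pixels'] for k,v in o.items() if v},K=C[0],k=C[1],R=C[2],t=C[3])
cv2.imwrite('pics/w1b.png',cv2.resize(im[:,:,::-1],(800,600),interpolation=cv2.INTER_CUBIC))
E
```

```text
stick [(0.72, [350.0, 273.0, 37.0, 82.0], 2214)]
lever [(0.84, [244.0, 274.0, 52.0, 33.0], 1155)]
loop [(0.76, [244.0, 274.0, 46.0, 8.0], 259)]
toolbox [(0.93, [242.0, 336.0, 290.0, 166.0], 21723), (0.36, [243.0, 361.0, 294.0, 113.0], 11756)]
keeper_seat [(0.84, [244.0, 314.0, 27.0, 15.0], 416), (0.45, [350.0, 273.0, 38.0, 87.0], 2258)]
tray [(0.69, [49.0, 129.0, 98.0, 168.0], 8535), (0.6, [524.0, 156.0, 68.0, 192.0], 9693)]
3.7667 [ 5.00038825e-01 -2.08961343e-04  4.19982627e-01] [ 0.47  0.64 -0.92  1.9   0.63  0.93  0.81] [-0.15282247  0.00949134 -0.73276227]
```

View pics/w1b.png

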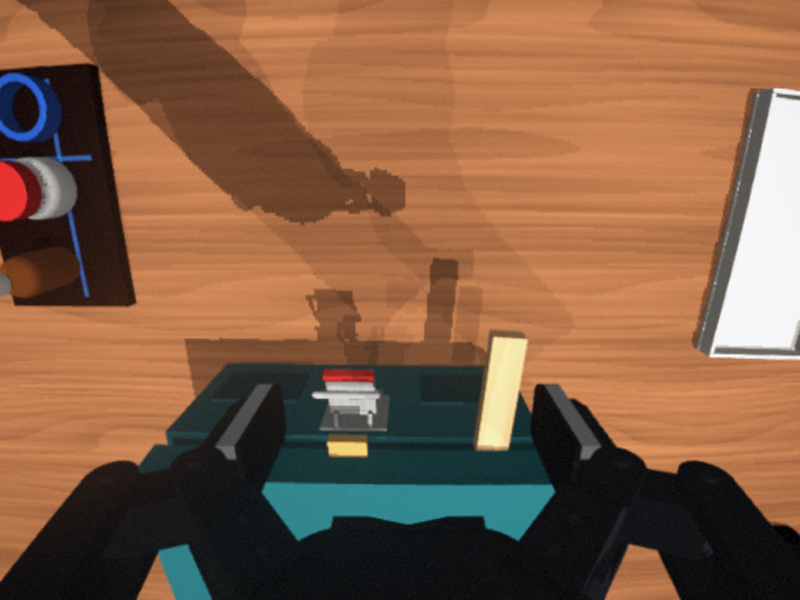

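The wrist view shows the stick's free end at (354,232), emerging at (345,314). The lever's red end is at (244,263), the loop bar at (244,276), the keeper at (244,314) and the tray on the right.

```bash
python3 - <<'E'
from w import *
d=np.load('w1.npz');C=(d['K'],float(d['k']),d['R'],d['t'])
for L in(.08,.085,.09):
    print(L,fit([box(0,L,-.011,.011,0,.014)],[(C,d['stick'])],[.522,.066,0],z=.12))
# toolbox front edge: keeper check
for tb in([.6814,-.0416,-.0106],):
    k=place(lidrot(np.array([[-.0855,0,.13]]),.095),tb);print('keeper px',proj(C,k))
    print('hinge',place(np.array([[-.087,0,.105]]),tb))
for q in('keeper_seat','lever','loop'):
    v,u=np.nonzero(d[q]);print(q,u.mean(),v.mean(),on_z(C,[u.mean(),v.mean()],{'keeper_seat':.143,'lever':.118,'loop':.15}[q]))
E
```

```text
0.08 (array([ 0.52744649,  0.06523067, -0.08399581]), np.float64(0.08941488713026047))
0.085 (array([ 0.52644169,  0.06536773, -0.09069332]), np.float64(0.06160474941134453))
0.09 (array([ 0.525418  ,  0.06526318, -0.08497978]), np.float64(0.09609553217887878))
keeper px [[243.47136284 310.36937767]]
hinge [[ 0.59440489 -0.04067782  0.105     ]]
keeper_seat 243.33173076923077 310.6875 [ 0.59949419 -0.04122622  0.143     ]
lever 244.53419913419913 272.417316017316 [ 0.57179728 -0.04190885  0.118     ]
loop 242.02316602316603 275.75289575289577 [ 0.55765435 -0.03939023  0.15      ]
```

```bash
python3 - <<'E'
from w import *
yaw=-.088;tip=np.array([.5255,.0653]);u=np.array([np.cos(yaw),np.sin(yaw)])
g=tip+.038*u
r.gripper_to(.6,60)
r.reach([g[0],g[1],.35],down(yaw))
r.line_to([g[0],g[1],.292],rate=.1)
r.gripper_to(0.,60);s=r.sense();print(s['clock'],s['grip_width'],s['gripper_force'],s['ft_force'],s['eef_pos'])
for d in (.06,.125):
    p=g-d*u;r.line_to([p[0],p[1],.292],rate=.1);s=r.sense();print(s['clock'],s['grip_width'],s['ft_force'])
r.line_to([p[0],p[1],.36],rate=.15);s=r.sense();print(s['clock'],s['grip_width'],s['ft_force'],s['torque'],s['eef_pos'])
r.grab_frame('side')
im=r.grab_frame('side');cv2.imwrite('pics/s2.png',im[130:260,180:380,::-1].repeat(4,0).repeat(4,1))
E
```

```text
5.8333 0.23735194569260742 61.814249753952026 [-0.94013208  0.32243126  4.31947301] [0.56352495 0.06198074 0.29262966]
6.5833 0.23859687746701297 [-2.82420102  0.54122934  2.97783688]
7.3833 0.23597101515720248 [-0.09878698 -0.14428467 -1.02604149]
7.9833 0.23372549587825575 [ 0.46279417 -0.900519   -1.20805804] [0.00174351 0.06216583 0.02142948] [0.43894743 0.07250717 0.35957862]
```

View pics/s2.png

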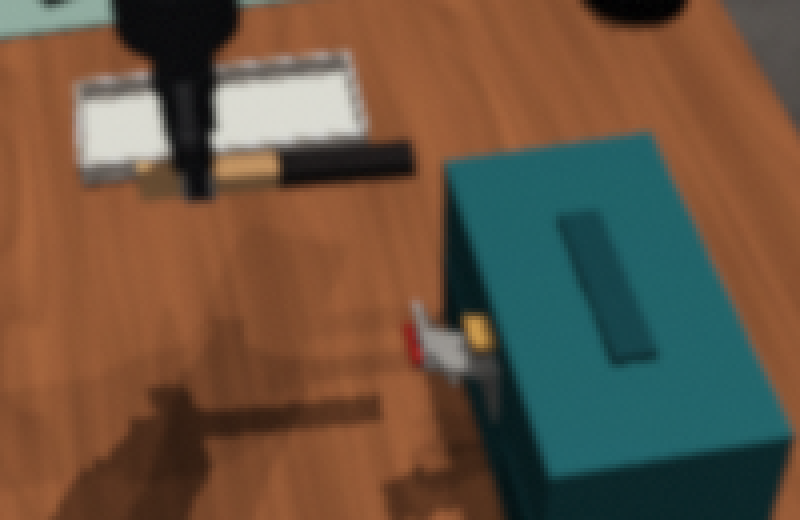

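The stick is held level, and the lid is flush at (600,250) in the crop. Next I lay the stick in the tray.

```bash
python3 - <<'E'
from w import *
yaw=-.0522;c=np.array([.474,.350]);u=np.array([np.cos(yaw),np.sin(yaw)]);p=c-.052*u
r.reach([p[0],p[1],.26],down(yaw))
r.line_to([p[0],p[1],.19],rate=.1);r.dwell(.2);f0=r.sense()['ft_force'][2];z=.19
while z>.172:
    z-=.0015;r.line_to([p[0],p[1],z],rate=.03);f=r.sense()['ft_force'][2]
    if f-f0>3: break
s=r.sense();print(s['clock'],z,f0,f,s['eef_pos'])
r.gripper_to(.5)
s=r.sense();print(s['grip_width'],s['ft_force'])
r.line_to([p[0],p[1],.30],rate=.2)
im,C,o=look('w3',["stick","tray"]);print(r.sense()['clock'])
m=o['stick'][0]['pixels'];print(fit([box(-.09,.09,-.011,.011,0,.014)],[(C,m)],[c[0],c[1],yaw],z=.004))
E
```

```text
12.525 0.1765 -0.26895688332057743 10.462912521436365 [0.42189225 0.35276905 0.17775637]
0.5024794713335144 [ 0.54105306  0.06376716 -0.14184551]
stick [(0.69, [288.0, 257.0, 26.0, 181.0], 4371)]
tray [(0.95, [284.0, 249.0, 133.0, 235.0], 21628)]
13.7833
(array([ 0.47464053,  0.35058448, -0.05819078]), np.float64(0.03356858715415001))
```

View pics/w3.png

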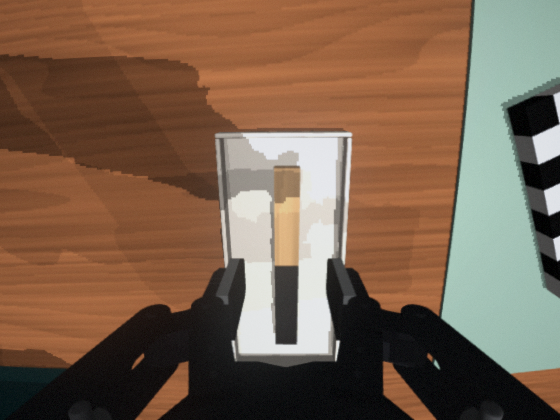

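The stick lies flat and centred in the tray, at about (287,255). Now I measure the latch.

```bash
python3 - <<'E'
from w import *
r.line_to([.422,.353,.34],rate=.2)
r.reach([.50,.0,.42],down(0))
im,C,o=look('w4',["toolbox","lever","loop","keeper_seat"]);print(r.sense()['clock'])
tb=np.array([.6814,-.0416,-.0106])
# top view of side/scene for closed box
V=[]
for c in('scene','side'):
    r.grab_frame(c);m=r.masks_of(c,'toolbox')
    if m:V.append((cam(c),m[0]['pixels']))
tb2,e=fit(tbx(0),V,tb);print('tb',tb2.round(4),e)
for t in(tb,tb2):
    print('keeper proj',proj(C,place(np.array([[-.0855,0,.130]]),t)))
    print('lid lower/top edge row',proj(C,place(np.array([[-.075,0.,.152]]),t)),'hinge',place(np.array([[-.087,0,.105]]),t).round(4))
    def pts(L):
        l=np.array([-np.sin(L),0,-np.cos(L)]);H=np.array([-.087,0,.105]);a=2.45-L
        return place(np.array([H+.046*l,H+.016*l+.0385*np.array([-np.sin(a),0,np.cos(a)])]),t)
    for L in(1.9,2.,2.1): print(L,proj(C,pts(L)).round(1).tolist(),pts(L).round(4).tolist())
for q in('keeper_seat','loop'):
    v,u=np.nonzero(o[q][0]['pixels']);print(q,u.mean(),v.mean())
i=im.astype(int);m=o['lever'][0]['pixels']|True;x=np.zeros((420,560),bool);x[245:300,215:275]=1
red=x&(i[:,:,0]>100)&(i[:,:,0]>2.2*i[:,:,1])&(i[:,:,0]>2.2*i[:,:,2]);v,u=np.nonzero(red);print('red',u.mean(),v.mean(),v.min(),v.max(),u.min(),u.max())
cv2.imwrite('pics/w4b.png',cv2.resize(im[235:345,180:320,::-1],None,fx=5,fy=5,interpolation=cv2.INTER_CUBIC))
E
```

```text
toolbox [(0.66, [233.0, 336.0, 275.0, 168.0], 16392)]
lever [(0.56, [244.0, 273.0, 42.0, 29.0], 470)]
loop [(0.4, [259.0, 274.0, 20.0, 6.0], 113)]
keeper_seat [(0.66, [251.0, 304.0, 13.0, 15.0], 219), (0.21, [523.0, 156.0, 74.0, 189.0], 7976)]
15.7667
tb [ 0.6808 -0.0416 -0.0069] 0.05381340533494949
keeper proj [[241.92104197 299.68471704]]
lid lower/top edge row [[239.23949389 322.556779  ]] hinge [[ 0.5944 -0.0407  0.105 ]]
1.9 [[241.7, 254.2], [238.6, 273.3]] [[0.5509, -0.0402, 0.1199], [0.5591, -0.0403, 0.143]]
2.0 [[241.1, 257.7], [238.2, 279.0]] [[0.5526, -0.0402, 0.1241], [0.5631, -0.0403, 0.1463]]
2.1 [[240.6, 261.6], [238.0, 284.8]] [[0.5547, -0.0403, 0.1282], [0.5674, -0.0404, 0.1492]]
keeper proj [[241.59396987 299.14032072]]
lid lower/top edge row [[238.93101687 321.99900157]] hinge [[ 0.5938 -0.041   0.105 ]]
1.9 [[241.2, 253.7], [238.1, 272.7]] [[0.5502, -0.0407, 0.1199], [0.5585, -0.0407, 0.143]]
2.0 [[240.6, 257.1], [237.7, 278.4]] [[0.5519, -0.0407, 0.1241], [0.5625, -0.0408, 0.1463]]
2.1 [[240.1, 261.0], [237.5, 284.2]] [[0.5541, -0.0407, 0.1282], [0.5668, -0.0408, 0.1492]]
keeper_seat 248.78995433789953 301.8995433789954
loop 254.61061946902655 275.3893805309734
red 242.96732026143792 262.2549019607843 258 266 222 257
```

View pics/w4b.png

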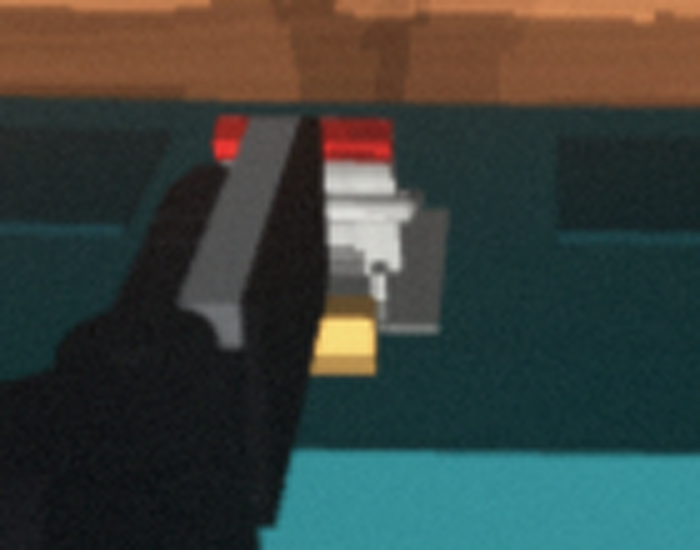

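Crop: the red lever end spans (222–257, 258–266), the bar is at row 276 and the keeper at (248,302). That gives a lever angle of about 1.95, so I push the loop inwards.

```bash
python3 - <<'E'
from w import *
y=-.039;T=.173
r.gripper_to(0.,40)
r.reach([.528,y,.40],down(0))
r.line_to([.528,y,.136+T],rate=.15)
s=r.sense();print(s['clock'],s['grip_width'],s['ft_force'])
for x in(.555,.57,.5785):
    r.line_to([x,y,.136+T],rate=.06);s=r.sense();print(x,s['ft_force'])
r.dwell(.2)
r.line_to([.570,y,.20+T],rate=.15)
r.reach([.50,.06,.42],down(0))
r.gripper_to(1.)
im,C,o=look('w5',["loop","lever"]);print(r.sense()['clock'])
print(proj(C,[[.5944,-.0407,.105],[.551,-.04,.122],[.58,-.04,.15],[.603,-.04,.142]]))
r.grab_frame('side')
cv2.imwrite('pics/w5b.png',cv2.resize(im[235:345,130:270,::-1],None,fx=5,fy=5,interpolation=cv2.INTER_CUBIC))
E
```

```text
17.5333 0.0009890844889786068 [ 0.16107086 -0.00095587 -0.07300183]
0.555 [0.39761574 0.14596768 0.07498483]
0.57 [0.2443504  0.11007228 0.0757258 ]
0.5785 [-0.12140519 -0.38119135  0.84155766]
loop [(0.49, [205.0, 292.0, 12.0, 42.0], 211)]
lever [(0.8, [186.0, 288.0, 43.0, 59.0], 785)]
21.125
[[191.25828913 284.75834497]
 [182.39384816 255.00439201]
 [176.25963105 296.59427326]
 [181.9004022  312.32968757]]
```

View pics/w5b.png

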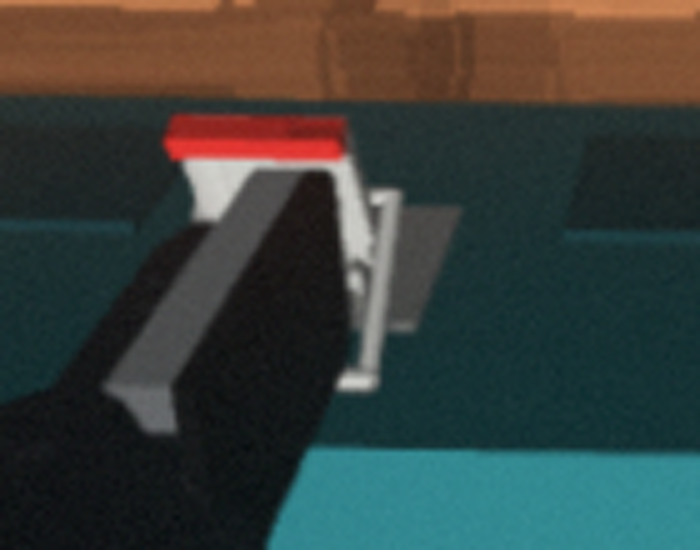

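The loop bar now rests against the lid's front (row 311, matching the prediction of 312), and the lever is still up with its red end at (181,262). Now I press the lever with a tilted tool.

```bash
cat > p.py <<'E'
from w import *
th=.6;tz=np.array([np.sin(th),0,-np.cos(th)])
Q=qR(Ro.from_euler('y',-th).as_matrix()@DOWN);H=np.array([.5944,-.0405,.105])
def tcp(L,gap=0):
    s=np.interp(L,[.5,1.2,2.1],[.046,.042,.036]);l=np.array([-np.sin(L),0,-np.cos(L)]);n=np.array([-np.cos(L),0,np.sin(L)])
    return H+s*l+(.002+gap+.011*abs(np.sin(L-(np.pi/2-th))))*n-.173*tz
E
python3 - <<'E'
from p import *
Ls=np.r_[np.arange(2.0,.3,-.2),.25,.15]
st=tcp(2.1)+[-.02,0,.07]
print([r.solve_ik(list(p),Q) is not None for p in [st,tcp(2.1,.01)]+[tcp(L) for L in Ls]])
r.gripper_to(0.,40)
r.reach(st,Q);r.line_to(tcp(2.1,.01),rate=.1)
for L in Ls:
    r.line_to(tcp(L),rate=.06);s=r.sense();f=np.array(s['ft_force']);print(round(L,2),round(s['clock'],2),f.round(1))
    if np.linalg.norm(f)>35: break
r.dwell(.2);print(r.sense()['ft_force'])
E
```

```text
[True, True, True, True, True, True, True, True, True, True, True, True, True]
2.0 24.36 [ 0.   0.5 -0.1]
1.8 24.67 [ 0.3 -0.3  0. ]
1.6 24.98 [ 0.4 -0.  -0.6]
1.4 25.31 [ 1.4  0.2 -0.3]
1.2 25.63 [ 0.6  0.5 -0.2]
1.0 25.97 [0.5 0.5 0. ]
0.8 26.24 [-0.7 -0.1  0.5]
0.6 26.51 [ 0.7  0.3 -0.6]
0.4 26.78 [-0.2 -0.1  0.3]
0.25 27.03 [-0.8  0.2 -0.9]
0.15 27.28 [0.1 0.4 0.5]
[0.41130016 0.3789459  0.70392566]
```

```bash
python3 - <<'E'
from p import *
im=r.grab_frame('side');s=r.sense()
cv2.imwrite('pics/s6.png',cv2.resize(im[150:280,200:380,::-1],None,fx=4,fy=4,interpolation=cv2.INTER_CUBIC))
p=np.array(s['eef_pos'])
r.line_to(p+[-.06,0,.0],rate=.15);r.line_to(p+[-.08,.03,.15],rate=.25)
r.gripper_to(1.)
im,C,o=look('w6',["loop","lever"]);print(r.sense()['clock'])
print(proj(C,[H,H+[-.044,0,.015],H+[0,0,-.046],H+[.0026,0,.025]]))
u,v=proj(C,[H])[0].astype(int);print(u,v)
a=cv2.resize(im[max(v-60,0):v+60,max(u-90,0):u+90,::-1],(720,480),interpolation=cv2.INTER_CUBIC);cv2.imwrite('pics/w6b.png',a)
E
```

```text
loop [(0.76, [254.0, 230.0, 44.0, 32.0], 226)]
lever [(0.75, [254.0, 216.0, 47.0, 65.0], 1594)]
29.7833
[[254.4413546  220.08629291]
 [249.11188883 203.19491694]
 [257.08904829 186.17784749]
 [253.04315717 242.82447612]]
254 220
```

View pics/w6b.png

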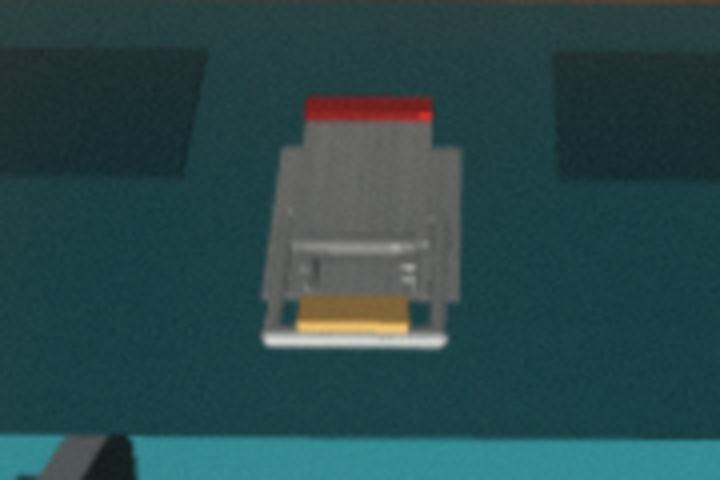

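Wrist view: the lever lies flat down, with its red end at row 185 (186 predicted for closed). The bar sits directly behind the brass lip at row 245. I'll check this numerically against the alternatives.

```bash
python3 - <<'E'
from p import *
s=r.sense();im=r.grab_frame('wrist').astype(int);C=cam('wrist',s)
for L in(0,.1,.2,.3,.5):
    l=np.array([-np.sin(L),0,-np.cos(L)]);n=np.array([-np.cos(L),0,np.sin(L)]);e=H+.046*l+.002*n
    a=proj(C,[e+[0,-.017,0],e+[0,.017,0]]);print(L,a.round(1).tolist())
for nm,dx,z in(('seat',.003,.130),('lip-out',-.006,.1275),('on lid above',.009,.140),('deep',.006,.130)):
    e=H+[dx,0,z-.105];print(nm,proj(C,[e+[0,-.0225,0],e+[0,.0225,0]]).round(1).tolist())
print('lip top',proj(C,H+[-.0012,0,.0255]),'lid top edge',proj(C,H+[.012,0,.047]))
x=np.zeros((420,560),bool);x[170:215,215:295]=1
red=x&(im[:,:,0]>60)&(im[:,:,0]>2.2*im[:,:,1])&(im[:,:,0]>2.2*im[:,:,2]);v,u=np.nonzero(red);print('red',u.min(),u.max(),v.min(),v.max())
y=np.zeros((420,560),bool);y[220:250,215:295]=1
g=y&(im[:,:,0]>80)&(im[:,:,0]>1.8*im[:,:,2]);v,u=np.nonzero(g);print('gold',u.min(),u.max(),v.min(),v.max())
b=y&(im.min(2)>110);v,u=np.nonzero(b);print('bar',u.min(),u.max(),v.min(),v.max())
t=im[240:300,254];print('teal edge row',240+np.argmax(np.diff(t.sum(1)[12:]))+12)
E
```

```text
0 [[241.3, 184.9], [272.7, 184.9]]
0.1 [[240.8, 182.3], [272.5, 182.2]]
0.2 [[240.2, 179.9], [272.4, 179.8]]
0.3 [[239.6, 177.9], [272.2, 177.8]]
0.5 [[238.3, 174.8], [271.8, 174.7]]
seat [[229.5, 243.0], [276.8, 243.0]]
lip-out [[228.4, 235.6], [276.6, 235.6]]
on lid above [[229.3, 255.4], [276.8, 255.4]]
deep [[230.0, 244.7], [276.9, 244.7]]
lip top [[252.70138486 241.07837332]] lid top edge [[252.45209502 268.25461002]]
red 240 271 185 189
gold 238 265 234 242
bar 230 275 220 246
teal edge row 269
```

The numbers match a lever angle of about 0 with the bar in the keeper seat, and the arm is clear. I'm handing in.

```bash
python3 - <<'E'
from bench import r
print(r.sense()['clock']);print(r.finish_job())
E
```

```text
29.8333
the job is handed in; nothing more can be done
None
```

The job is handed in at about 30 s: the stick lies flat in the white tray, the lid is shut, the loop is hooked in the keeper and the lever is down against the front; the bottle, jar and tape were not approached.

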